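Hold the sprung contact probe flush on the live tilting stage

TASK

The changeover lever leans towards the one of the two tilting stages that is in circuit (if it stands upright, both are, and either will do). Pick up the sprung contact probe by its grip and press its foot on the middle of that stage's sloped plate, tilted to sit flush on the slope and square to the plate, with the spring pushed about half-way in. Finish while still gripping and pressing it there; do not shift the lever, the stages or the other things on the bench.

Things in the scene. Friction and masses are not known exactly. Their poses are not given: they have to be found in the camera images.
- changeover (a joint): lean of the changeover lever in rad, -0.9 to 0.9: positive leans left (+y, left stage in circuit), negative leans right (-y, right stage), within 0.15 of zero counts as upright (either stage). To be read, not moved
- lever_tip (a point): tip of the changeover lever: steel stem with a black handle, 100 mm long from its pivot 30 mm above the table, on a grey 70 x 100 x 40 mm box at the back between the stages
- probe_grip (a point): centre of the probe's black grip block, 30 mm (its x) by 24 mm (its y), to be pinched across the 24 mm. z points up, away from the foot. The block reaches from 23 mm above this centre to 29 mm below it, where a 44 x 36 mm flange begins; below that is the sprung steel foot. This centre is 55 mm above the foot's underside with the spring relaxed. At the start the probe stands on its foot on the table ahead of the robot, turned by up to 0.6 rad; about 0.18 kg
- probe_foot (a point): centre of the underside of the probe's foot, a flat steel plate 70 mm (x) by 54 mm (y) by 6 mm; z points from the foot to the grip. It slides only along z towards the grip, without tilting
- foot (a joint): how far the foot is pushed in towards the grip, 0 (out) to 0.010 m (fully in); spring of 1.2 N per mm, so half-way is 5 mm and 6 N. About 1 mm in when the probe stands by itself
- left_stage: the left (+y) tilting stage: grey base 150 x 120 x 16 mm, a bare aluminium plate hinged along its low front edge and locked at a slope of 8 to 22 degrees (differs each time and between stages), a thin curved steel quadrant on its outer side (up to 100 mm high). Origin: centre of the base's underside; x points to the back, where the plate rises; the front (-x) faces the robot, turned by up to 0.5 rad
- left_stage_face (a point): centre of the flat upper face of the left stage's plate (face 130 mm along the slope, 100 mm across), 50 to 70 mm above the table; x points up the slope, y across it, z is the outward normal of the face, so its rotation gives the slope. The plate is stiffly locked; it does not move under a 15 N push
- right_stage: the right (-y) tilting stage: grey base 150 x 120 x 16 mm, a bare aluminium plate hinged along its low front edge and locked at a slope of 8 to 22 degrees (differs each time and between stages), a thin curved steel quadrant on its outer side (up to 100 mm high). Origin: centre of the base's underside; x points to the back, where the plate rises; the front (-x) faces the robot, turned by up to 0.5 rad
- right_stage_face (a point): centre of the flat upper face of the right stage's plate (face 130 mm along the slope, 100 mm across), 50 to 70 mm above the table; x points up the slope, y across it, z is the outward normal of the face, so its rotation gives the slope. The plate is stiffly locked; it does not move under a 15 N push
- transformer: bystander between the stages: small transformer, 75 x 58 mm, 92 mm high; origin at its underside
- contactor: bystander between the stages: black and grey contactor, 75 x 45 mm, 83 mm high; origin at its underside
- multimeter: bystander: grey handheld meter lying flat, 160 x 78 x 42 mm; origin at its underside
- screwdriver: bystander: screwdriver lying at the back left, about 200 mm long
- jar: bystander: jar with steel cap at the back right, 60 mm across, 70 mm high; origin at its underside
- bobbin: bystander: copper bobbin at the front left, 56 mm across, 47 mm high; origin at its underside
Mind the look-alikes: they are no part of the job. What is shaped like the part that bears changeover but green or turquoise is not meant.

How it is judged (in metres and radians):
On the way:
1. the probe is lifted off the bench in the gripper (height (world z) of probe_grip above 0.08 m and contact force between the fingers and probe above 2 N), for 0.2 s.
At the end, for the whole second after the job is handed in: Still gripped (over 15 N), the probe's foot presses (over 2.5 N) on the plate the lever leans to (either if within 0.15 rad of upright): within 15 mm of its centre along and across, parallel within 2 degrees, square within 10 degrees, spring in by 2.5 to 7.5 mm, at rest (((value of joint changeover above -0.15 rad and x of probe_foot in the frame of left_stage_face between -0.015 and 0.015 m and y of probe_foot in the frame of left_stage_face between -0.015 and 0.015 m and z of probe_foot in the frame of left_stage_face between -0.003 and 0.003 m and angle between the z axis of probe_foot and the z axis of left_stage_face, either way round below 0.035 rad and angle between the x axis of probe_foot and the x axis of left_stage_face, either way round below 0.17 rad and contact force between probe and left_stage above 2.5 N) or (value of joint changeover below 0.15 rad and x of probe_foot in the frame of right_stage_face between -0.015 and 0.015 m and y of probe_foot in the frame of right_stage_face between -0.015 and 0.015 m and z of probe_foot in the frame of right_stage_face between -0.003 and 0.003 m and angle between the z axis of probe_foot and the z axis of right_stage_face, either way round below 0.035 rad and angle between the x axis of probe_foot and the x axis of right_stage_face, either way round below 0.17 rad and contact force between probe and right_stage above 2.5 N)) and value of joint foot between 0.0025 and 0.0075 m and contact force between the fingers and probe above 15 N and linear speed of probe below 0.02 m/s); the arm keeps its last pose, push and grip.
It fails at once if the changeover lever or its box is shifted (distance of lever_tip from where it was at the start of the episode above 0.015 m).
It fails at once if a stage's plate is forced out of its setting (distance of any of left_stage_face, right_stage_face from where it was at the start of the episode above 0.006 m).
It fails at once if another thing on the bench is shifted (distance of any of transformer, contactor, multimeter, screwdriver, jar, bobbin from where it was at the start of the episode above 0.03 m).
It also fails if it takes over 38 s, if anything falls off the work surface, if the arm or the gripper's body presses on something with over 40 N, if the wrist force passes 120 N, or if a joint passes its speed limit or range.

ROBOT

A 6-joint arm with a two-finger parallel gripper is mounted at the origin on the work surface. World frame = base frame: x ahead of the robot, y to its left, z up, the work surface at z = 0. Lengths are in m, angles in degrees, forces in N, time in s.
With the tool pointing down it reaches from about 0.35 to 0.875 m from the base axis. Payload 4.2 kg.
Tool frame: the origin (TCP) lies on the centre line of the jaws, within the pads' length; the fingertips stand 25 mm ahead of it and the grasp point (between the pads) lies 6 mm ahead of it; z points along the fingers, y is the line along which they close (so a half turn about z gives the same grasp; the last joint's range is limited). The gripper opens to 87 mm and grips with 3 to 60 N. Pads are 19 mm wide; open, the fingers measure 117 mm over their backs; the gripper's body (75 mm by 190 mm) begins 51 mm behind the grasp point.
Start: joints at [80.306, 22.042, 0.453, 0, -68.411, -14.817], TCP at [0.259, 0.569, 0.248] pointing down, gripper open.
Joint ranges: [-179.83, 179.83], [-69.29, 118.12], [-61.27, 80.66], [-181.25, 117.63], [-171.15, -9.14], [-177.46, 177.46]. Speed limits (degrees/s): [159.86, 159.86, 180, 180, 180, 180].

INTERFACE

Orientations are given as a 3x3 rotation matrix whose columns are the frame's x, y, z axes.
In Python, from station import r gives the robot as it stands.
- The arm moves only by the tool move_arm, never from a script. Its argument "series" is a list of rows, each an object with "grip": the opening, from 0 (shut) to 1 (fully open); "xyz": the shift along the tool's x, y, z in mm, a list of three; "angular": the turn, a rotation vector about the tool's x, y, z in rad, a list of three. A call has 1 to 10 rows; each row is the pose to reach, as a shift and turn from the pose commanded when the call began, along the tool's axes at that moment; what a row does not reach only later rows make up. A row lasts 1/10 s, in which the tool goes at most 50 mm and 8.59 degrees, less where a joint would pass 70% of its speed; a pose out of reach is approached as far as the arm can. A call with a gripper value outside its range is refused whole. The fingers move at their own pace and stop on an object; the grip force is fixed at half the most. Time passes only in rows, so rows that repeat a pose let the fingers close. It gives the time, the measured TCP pose, the force, the opening and the grip force at its end, in the units of the state.
- r.sense(): the state, without advancing time (a new reading comes with each control period).
- r.capture(name): name is "scene" or "top" or "wrist"; returns a dict with "img" (384x512x3 uint8, red, green, blue), "camera_matrix" (3x3 intrinsics, pixels), "rvec" (rotation vector, rad) and "tvec" (3), from world to camera coordinates, as OpenCV has them; the wrist camera has in their place "hand_eye" (4x4, takes a point from camera to tool coordinates, whose origin is the TCP and whose axes are the flange's). Camera axes: x right, y down, z forward; pixel columns grow to the right and rows downward; lengths in m; the calibration is good to about 2 mm. A picture is of the moment at which its call begins: read the wrist's pose just before it. There is no depth.
- r.finish_job(): hands the job in; it is judged then, once.
The state is a dict: "time_s": time; "joints": joint angles; "joint_velocities": joint speeds; "effort": joint torques, N m; "tcp_pos": TCP position; "ee_rot": TCP orientation; "wrist_force": force on the tool from outside, world axes, zero at the start; "moment": the same for the moment, N m; "gripper_width": opening from 0.0 (shut) to 1.0 (fully open); "gripper_force": force on a finger pad.
Only numpy, scipy, OpenCV 4.12 (cv2) and the standard library are available. Lean on these libraries where they do the work, as an engineer would, in place of code of your own. Each camera call takes 0.05 s, during which the arm holds its last target. There are 200 camera calls.

## Working session

There is one attempt and no reset: what is moved stays moved. The work goes in short steps, Python scripts to look and compute and a tool call to move; the robot and the scene stay as the last step left them, time stands still between calls to the robot, and variables do not carry over. Pictures are saved under pics/ and viewed, at most 10 in all, crops included, and the job is handed in when it is done.

Besides the shell and the picture viewer there is one more tool, called after ">>>" by a JSON object that holds its "fn" and its "kwargs". move_arm: Moves the arm, as the interface text tells. Its arguments: {"type":"object","properties":{"series":{"type":"array"}},"required":["series"]}

```bash
mkdir -p pics; ls; python3 - <<'E'
from station import r
import cv2,numpy as np
s=r.sense();print({k:np.round(v,3).tolist() for k,v in s.items()})
for n in("scene","top"):
    c=r.capture(n);cv2.imwrite(f"pics/{n}0.png",cv2.resize(c["img"][:,:,::-1],(800,600),interpolation=cv2.INTER_CUBIC))
    np.savez(f"{n}0.npz",**c)
    R=cv2.Rodrigues(np.array(c["rvec"]))[0];print(n,c["camera_matrix"],-R.T@np.array(c["tvec"]).ravel(),R)
E
```

```text
pics
{'time_s': 0.0, 'joints': [80.306, 22.092, 0.378, -0.029, -68.41, -14.815], 'joint_velocities': [-0.058, 0.003, 0.068, -0.064, -0.059, 0.029], 'effort': [-0.0, -39.067, 18.741, 4.22, 0.011, -0.0], 'tcp_pos': [0.259, 0.568, 0.246], 'ee_rot': [[0.91, -0.415, -0.001], [-0.415, -0.91, -0.002], [0.0, 0.002, -1.0]], 'wrist_force': [0.488, -0.157, 0.452], 'moment': [-0.027, -0.053, 0.046], 'gripper_force': 0.0, 'gripper_width': 1.003}
scene [[486.58653177   0.         260.23050997]
 [  0.         486.58653177 192.60087097]
 [  0.           0.           1.        ]] [1.31050084 0.00911258 1.26208991] [[ 0.02343241  0.99972092 -0.00300103]
 [ 0.83601782 -0.02124128 -0.54829099]
 [-0.54820172  0.01033887 -0.83628224]]
top [[410.30611783   0.         248.86211138]
 [  0.         410.30611783 195.71758626]
 [  0.           0.           1.        ]] [0.28663508 0.01152529 1.38790541] [[ 1.27940844e-01 -9.91781795e-01 -1.09148058e-04]
 [-9.70708862e-01 -1.25199848e-01 -2.05059270e-01]
 [ 2.03360385e-01  2.63414071e-02 -9.78749551e-01]]
```

View pics/scene0.png

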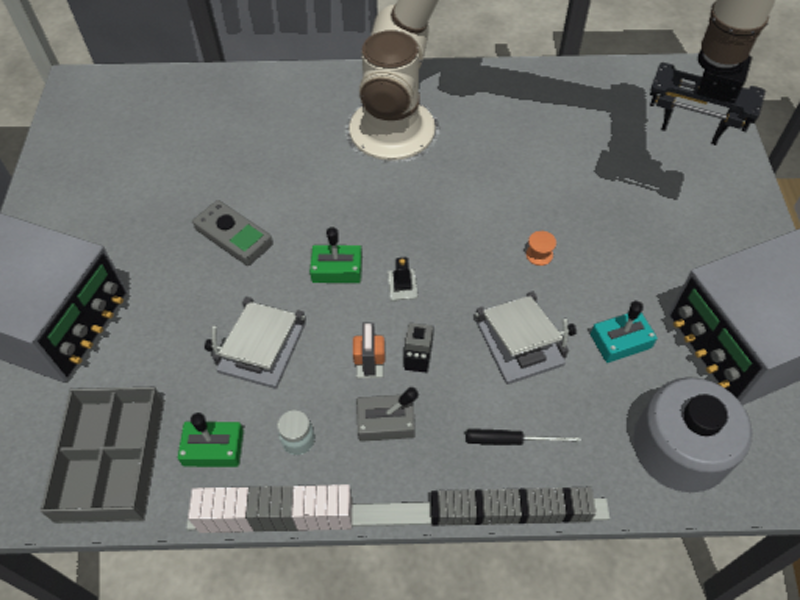

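View pics/top0.png

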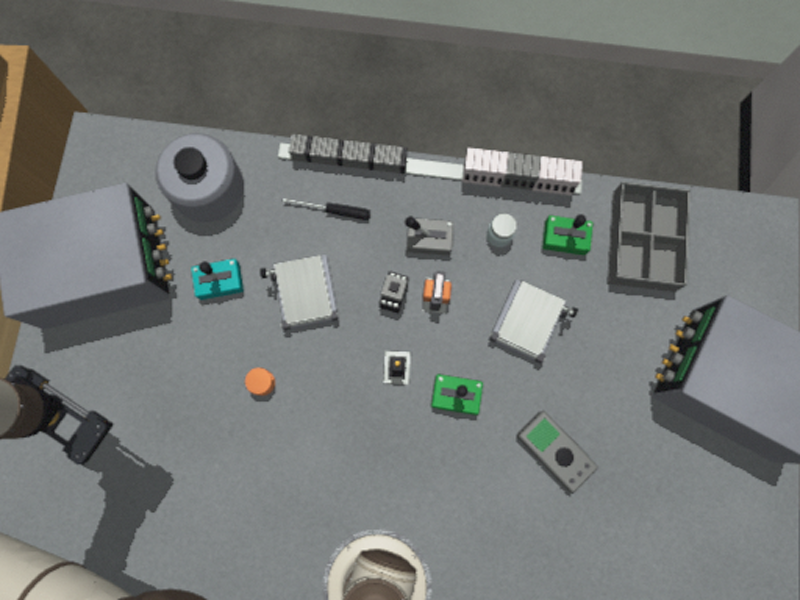

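The scene picture shows the grey lever box at (385,417), with its handle at (408,396) towards +y, so it leans left. The left stage is at scene (525,325) and top (305,290). The probe is at scene (402,272) and top (397,367).

```bash
cat > h.py <<'E'
import numpy as np,cv2
def cam(c,s=None):
    """K, R(world->cam), t"""
    K=np.array(c["camera_matrix"])
    if "hand_eye" in c:
        T=np.eye(4);T[:3,:3]=s["ee_rot"];T[:3,3]=s["tcp_pos"]
        W=np.linalg.inv(T@np.array(c["hand_eye"]));return K,W[:3,:3],W[:3,3]
    return K,cv2.Rodrigues(np.array(c["rvec"]))[0],np.array(c["tvec"]).ravel()
def plane(uv,z,cm):
    K,R,t=cm;d=R.T@np.linalg.solve(K,[*uv,1]);o=-R.T@t
    return o+d*(z-o[2])/d[2]
def tri(uvs,cms):
    P=[K@np.c_[R,t] for K,R,t in cms]
    A=np.vstack([np.outer(uv,p[2])-p[:2] for uv,p in zip(uvs,P)])
    X=np.linalg.lstsq(A[:,:3],-A[:,3],rcond=None)[0]
    e=[((q:=p@[*X,1])[:2]/q[2]-uv).round(1).tolist() for uv,p in zip(uvs,P)]
    return X,e
def quad(m):
    c=max(cv2.findContours(m.astype(np.uint8),0,1)[0],key=cv2.contourArea)
    h=cv2.convexHull(c)
    for e in np.arange(.01,.1,.005):
        q=cv2.approxPolyDP(h,e*cv2.arcLength(h,True),True)
        if len(q)<=4:break
    return q[:,0].astype(float)
E
python3 - <<'E'
from h import *
C={n:dict(np.load(n+"0.npz")) for n in("scene","top")}
cm={n:cam(C[n]) for n in C}
roi={"scene":(480,290,570,362),"top":(265,250,345,335)}
for n in C:
    x0,y0,x1,y1=[int(v*.64) for v in roi[n]]
    im=C[n]["img"].astype(int);g=im[y0:y1,x0:x1]
    lum=g.min(2)
    t=cv2.threshold(lum.astype(np.uint8),0,255,cv2.THRESH_OTSU)[0]
    q=quad(lum>t)+[x0,y0];print(n,t,q.tolist())
    C[n]["q"]=q
# order: rows from corners farthest in x / y via plane z=.06
P={n:np.array([plane(u,.06,cm[n]) for u in C[n]["q"]]) for n in C}
print({n:P[n].round(3).tolist() for n in P})
for i,p in enumerate(P["scene"]):
    j=np.argmin(np.linalg.norm(P["top"]-p,axis=1))
    print(tri([C["scene"]["q"][i],C["top"]["q"][j]],[cm["scene"],cm["top"]]))
for nm,a,b in(("grip top",(403,259),(398,364)),("levertip",(410,395),(412,222)),("pivotish",(378,410),(432,233))):
    print(nm,tri([np.array(a)*.64,np.array(b)*.64],[cm["scene"],cm["top"]]))
E
```

```text
scene 137.0 [[339.0, 190.0], [362.0, 212.0], [328.0, 227.0], [310.0, 198.0]]
top 151.0 [[207.0, 163.0], [214.0, 197.0], [184.0, 206.0], [175.0, 169.0]]
{'scene': [[0.519, 0.257, 0.06], [0.597, 0.315, 0.06], [0.643, 0.212, 0.06], [0.545, 0.169, 0.06]], 'top': [[0.656, 0.201, 0.06], [0.544, 0.161, 0.06], [0.501, 0.254, 0.06], [0.622, 0.305, 0.06]]}
(array([0.5047047 , 0.26060611, 0.03773907]), [[-0.5, 0.0], [-0.6, -0.1]])
(array([0.61465261, 0.30358309, 0.08960511]), [[-1.4, 0.2], [-1.6, -0.4]])
(array([0.65217731, 0.20537165, 0.07530055]), [[-1.6, 0.1], [-1.9, -0.4]])
(array([0.5441151 , 0.16612681, 0.05812103]), [[-1.2, 0.1], [-1.5, -0.3]])
grip top (array([0.43998885, 0.01634785, 0.08173451]), [[-0.9, 0.0], [-1.2, -0.2]])
levertip (array([0.73940707, 0.02311976, 0.10091001]), [[-0.6, 0.0], [-0.7, -0.1]])
pivotish (array([ 0.73955356, -0.02876628,  0.04495971]), [[0.9, -0.0], [1.0, 0.1]])
```

```bash
cat >> h.py <<'E'
from scipy.spatial.transform import Rotation as Rot
def go(s,p,R):
    """shift (mm) and turn (rotvec) in tool axes from state s to pose p,R"""
    E=np.array(s["ee_rot"])
    return (E.T@(np.array(p)-s["tcp_pos"])*1000).round(1).tolist(),Rot.from_matrix(E.T@R).as_rotvec().round(4).tolist()
def down(yaw):
    """tool pointing down, tool x at yaw"""
    c,s=np.cos(yaw),np.sin(yaw);return np.array([[c,s,0],[s,-c,0],[0,0,-1.]])
E
python3 - <<'E'
from h import *
from station import r
s=r.sense();c=r.capture("wrist");print(c["hand_eye"],c["camera_matrix"],s["time_s"])
print(go(s,[.50,.22,.30],down(0)))
E
```

```text
[[ 9.94609196e-04 -9.70844312e-01 -2.39708848e-01  6.53472907e-02]
 [ 9.99997452e-01  1.45138170e-03 -1.72901003e-03  4.92093761e-04]
 [ 2.02650859e-03 -2.39706517e-01  9.70843282e-01 -1.37927933e-01]
 [ 0.00000000e+00  0.00000000e+00  0.00000000e+00  1.00000000e+00]] [[300.66339101   0.         253.80829254]
 [  0.         300.66339101 197.96395481]
 [  0.           0.           1.        ]] 0.1
([363.7, 217.0, -53.0], [0.002, 0.0003, -0.428])
```

>>> {"fn": "move_arm", "kwargs": {"series": [{"grip": 1, "xyz": [364, 217, -53], "angular": [0, 0, -0.428]}, {"grip": 1, "xyz": [364, 217, -53], "angular": [0, 0, -0.428]}, {"grip": 1, "xyz": [364, 217, -53], "angular": [0, 0, -0.428]}, {"grip": 1, "xyz": [364, 217, -53], "angular": [0, 0, -0.428]}, {"grip": 1, "xyz": [364, 217, -53], "angular": [0, 0, -0.428]}, {"grip": 1, "xyz": [364, 217, -53], "angular": [0, 0, -0.428]}, {"grip": 1, "xyz": [364, 217, -53], "angular": [0, 0, -0.428]}, {"grip": 1, "xyz": [364, 217, -53], "angular": [0, 0, -0.428]}, {"grip": 1, "xyz": [364, 217, -53], "angular": [0, 0, -0.428]}, {"grip": 1, "xyz": [364, 217, -53], "angular": [0, 0, -0.428]}]}}

```text
time_s: 1.15
tcp_pos: [0.5019, 0.2175, 0.3007]
ee_rot: [[1.0, -0.005, 0.0], [-0.005, -1.0, -0.0], [0.0, 0.0, -1.0]]
wrist_force: [-0.4, 0.3, -0.2]
gripper_width: 1.0
gripper_force: 0.0
```

>>> {"fn": "move_arm", "kwargs": {"series": [{"grip": 1, "xyz": [0, 0, 0], "angular": [0, 0, 0]}, {"grip": 1, "xyz": [0, 0, 0], "angular": [0, 0, 0]}, {"grip": 1, "xyz": [0, 0, 0], "angular": [0, 0, 0]}]}}

```text
time_s: 1.45
tcp_pos: [0.4998, 0.2211, 0.3003]
ee_rot: [[1.0, 0.002, -0.001], [0.002, -1.0, -0.0], [-0.001, 0.0, -1.0]]
wrist_force: [-0.1, -0.3, 0.7]
gripper_width: 1.0
gripper_force: 0.0
```

```bash
cat > snap.py <<'E'
import sys,pickle
from h import *
from station import r
n=sys.argv[1];s=r.sense();c=r.capture("wrist");pickle.dump((s,c),open(n+".pkl","wb"))
cv2.imwrite(f"pics/{n}.png",c["img"][:,:,::-1]);print(s["time_s"],np.round(s["tcp_pos"],4),np.round(s["joint_velocities"],2),s["wrist_force"])
E
python3 snap.py w1
```

```text
1.45 [0.4998 0.2211 0.3003] [ 0.21 -0.06  0.18  0.09 -0.06 -0.1 ] [-0.12143113 -0.31630033  0.67437303]
```

>>> {"fn": "move_arm", "kwargs": {"series": [{"grip": 1, "xyz": [50, 0, 0], "angular": [0, 0, 0]}, {"grip": 1, "xyz": [100, 0, 0], "angular": [0, 0, 0]}, {"grip": 1, "xyz": [150, 0, 0], "angular": [0, 0, 0]}, {"grip": 1, "xyz": [180, 0, 0], "angular": [0, 0, 0]}, {"grip": 1, "xyz": [180, 0, 0], "angular": [0, 0, 0]}, {"grip": 1, "xyz": [180, 0, 0], "angular": [0, 0, 0]}, {"grip": 1, "xyz": [180, 0, 0], "angular": [0, 0, 0]}, {"grip": 1, "xyz": [180, 0, 0], "angular": [0, 0, 0]}]}}

```text
time_s: 2.3
tcp_pos: [0.6794, 0.2208, 0.3017]
ee_rot: [[1.0, 0.002, 0.001], [0.002, -1.0, 0.001], [0.001, -0.001, -1.0]]
wrist_force: [0.2, 0.3, 0.7]
gripper_width: 0.999
gripper_force: 0.0
```

```bash
python3 snap.py w2; python3 -c "
import cv2;cv2.imwrite('pics/w12.png',cv2.hconcat([cv2.resize(cv2.imread(f'pics/w{i}.png'),(400,300)) for i in (1,2)]))"
```

```text
2.3 [0.6794 0.2208 0.3017] [-0.16 -0.18  0.26  0.01 -0.03  0.1 ] [0.21589836 0.27655066 0.74971681]
```

View pics/w12.png

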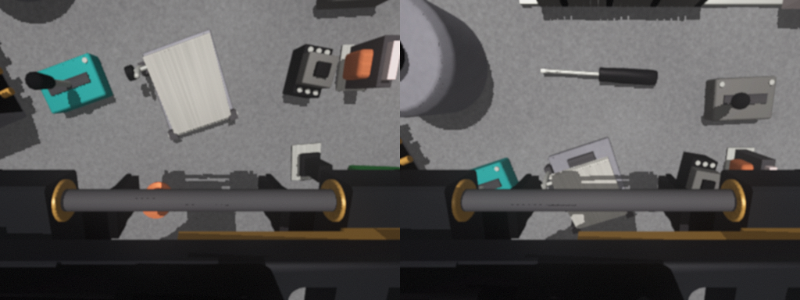

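The left half shows the left plate clearly, at (188,83) of 400 px. In the right half the gripper hides it. I'll take a second view from the side.

>>> {"fn": "move_arm", "kwargs": {"series": [{"grip": 1, "xyz": [-200, -120, 40], "angular": [0, 0, 0]}, {"grip": 1, "xyz": [-200, -120, 40], "angular": [0, 0, 0]}, {"grip": 1, "xyz": [-200, -120, 40], "angular": [0, 0, 0]}, {"grip": 1, "xyz": [-200, -120, 40], "angular": [0, 0, 0]}, {"grip": 1, "xyz": [-200, -120, 40], "angular": [0, 0, 0]}, {"grip": 1, "xyz": [-200, -120, 40], "angular": [0, 0, 0]}, {"grip": 1, "xyz": [-200, -120, 40], "angular": [0, 0, 0]}, {"grip": 1, "xyz": [-200, -120, 40], "angular": [0, 0, 0]}, {"grip": 1, "xyz": [-200, -120, 40], "angular": [0, 0, 0]}]}}

```text
time_s: 3.25
tcp_pos: [0.4812, 0.3397, 0.2609]
ee_rot: [[1.0, -0.001, 0.001], [-0.001, -1.0, 0.0], [0.001, -0.0, -1.0]]
wrist_force: [0.1, 0.1, -0.3]
gripper_width: 1.002
gripper_force: 0.0
```

```bash
python3 snap.py w3
```

```text
3.25 [0.4812 0.3397 0.2609] [-0.24  0.34 -0.11 -0.08 -0.    0.03] [ 0.12560545  0.07542085 -0.25014421]
```

>>> {"fn": "move_arm", "kwargs": {"series": [{"grip": 1, "xyz": [20, 230, 0], "angular": [0, 0, 0]}, {"grip": 1, "xyz": [20, 230, 0], "angular": [0, 0, 0]}, {"grip": 1, "xyz": [20, 230, 0], "angular": [0, 0, 0]}, {"grip": 1, "xyz": [20, 230, 0], "angular": [0, 0, 0]}, {"grip": 1, "xyz": [20, 230, 0], "angular": [0, 0, 0]}, {"grip": 1, "xyz": [20, 230, 0], "angular": [0, 0, 0]}, {"grip": 1, "xyz": [20, 230, 0], "angular": [0, 0, 0]}, {"grip": 1, "xyz": [20, 230, 0], "angular": [0, 0, 0]}]}}

```text
time_s: 4.1
tcp_pos: [0.5008, 0.1105, 0.2605]
ee_rot: [[1.0, 0.0, 0.0], [0.0, -1.0, 0.0], [0.0, -0.0, -1.0]]
wrist_force: [0.3, -0.2, 0.9]
gripper_width: 0.998
gripper_force: 0.0
```

```bash
python3 snap.py w4; python3 - <<'E'
import pickle,itertools
from h import *
for n in("w1","w3","w4"):
    s,c=pickle.load(open(n+".pkl","rb"));K,R,t=cam(c,s)
    q=K@(R@[.579,.234,.065]+t);u=(q[:2]/q[2]);print(n,"pred",u.round())
    x0,y0=np.maximum(u-110,0).astype(int);x1,y1=int(u[0]+110),min(int(u[1]+110),215)
    lum=c["img"].min(2)[y0:y1,x0:x1]
    th=cv2.threshold(lum,0,255,cv2.THRESH_OTSU)[0]
    q=quad(lum>th)+[x0,y0];print(th,q.tolist())
    o=c["img"][:,:,::-1].copy();cv2.polylines(o,[q.astype(int)],True,(0,0,255));cv2.imwrite(f"pics/q{n}.png",o[y0:y1,x0:x1])
ims=[cv2.resize(cv2.imread(f"pics/q{n}.png"),(266,260)) for n in("w1","w3","w4")];cv2.imwrite("pics/q.png",cv2.hconcat(ims))
E
```

```text
4.1 [0.5008 0.1105 0.2605] [ 1.06  0.15 -0.04 -0.02 -0.06 -0.02] [ 0.29161933 -0.21647653  0.90908905]
w1 pred [243. 112.]
153.0 [[267.0, 39.0], [294.0, 146.0], [226.0, 170.0], [183.0, 73.0]]
w3 pred [354.  92.]
150.0 [[396.0, 9.0], [402.0, 132.0], [321.0, 159.0], [277.0, 46.0]]
w4 pred [138. 111.]
150.0 [[153.0, 33.0], [204.0, 149.0], [130.0, 176.0], [60.0, 68.0]]
```

View pics/q.png

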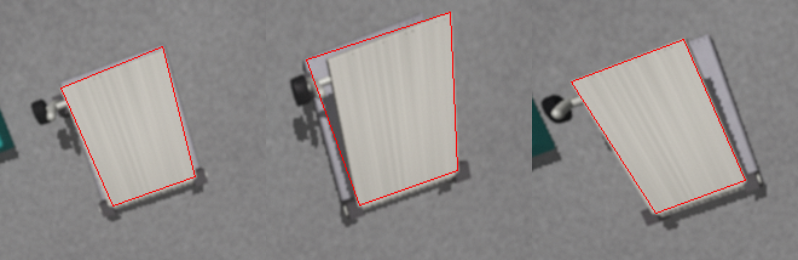

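The outline fits the plate in views 1 and 3. In view 2 it also takes in the bluish base, so I'll add a warm-colour test and fit lines to the edges.

```bash
cat > face.py <<'E'
import pickle,sys
from h import *
def lines_quad(m):
    """sub-pixel corners: fit lines to contour points near each side of the rough quad"""
    m=cv2.morphologyEx(m.astype(np.uint8),cv2.MORPH_OPEN,np.ones((5,5)))
    q=quad(m);c=max(cv2.findContours(m,0,1)[0],key=cv2.contourArea)[:,0].astype(float)
    L=[]
    for i in range(4):
        a,b=q[i],q[(i+1)%4];l=np.linalg.norm(b-a);d=(b-a)/l
        s=(c-a)@d;e=(c-a)@[-d[1],d[0]];k=(s>.08*l)&(s<.92*l)&(abs(e)<3)
        vx,vy,x,y=cv2.fitLine(c[k].astype(np.float32),cv2.DIST_HUBER,0,.01,.01).ravel()
        n=np.array([-vy,vx]);o=q.mean(0);p=np.array([x,y]);n*=np.sign(n@(p-o))
        L.append((n,n@p+.4))   # contour runs through pixel centres inside the region
    return np.array([np.linalg.solve([L[i-1][0],L[i][0]],[L[i-1][1],L[i][1]]) for i in range(4)])
def measure(names,c0=(.579,.234,.065)):
    Q,CM=[],[]
    for n in names:
        s,c=pickle.load(open(n+".pkl","rb"));cm=K,R,t=cam(c,s)
        u=K@(R@np.array(c0)+t);u=u[:2]/u[2]
        x0,y0=np.maximum(u-110,0).astype(int);x1,y1=int(u[0]+110),min(int(u[1]+110),215)
        g=c["img"][y0:y1,x0:x1].astype(int)
        q=lines_quad((g.min(2)>150)&(g[...,0]>g[...,2]))+[x0,y0]
        w=np.array([plane(v,c0[2],cm) for v in q])
        k=np.argsort(np.arctan2(*(w-w.mean(0))[:,1::-1].T-0)) # by angle
        a=np.arctan2(w[:,1]-w[:,1].mean(),w[:,0]-w[:,0].mean());k=np.argsort(a)
        Q.append(q[k]);CM.append(cm)
    X=[]
    for i in range(4):
        x,e=tri([q[i] for q in Q],CM);X.append(x);print(x.round(4),e)
    return np.array(X)
def rect(X):
    # angle order: front-right, back-right, back-left, front-left
    M=np.array([[-.065,-.05,0],[.065,-.05,0],[.065,.05,0],[-.065,.05,0]])
    k=min(range(4),key=lambda j:Rot.align_vectors(np.roll(X,j,0)-X.mean(0),M)[1]+ (np.roll(X,j,0)[1:3,2].sum()<np.roll(X,j,0)[[0,3],2].sum()))
    Y=np.roll(X,k,0);R,_=Rot.align_vectors(Y-X.mean(0),M);R=R.as_matrix()
    print("sides",[np.linalg.norm(Y[i]-Y[(i+1)%4]).round(4) for i in range(4)],"resid mm",((Y-X.mean(0)-M@R.T)*1e3).round(1).tolist())
    return X.mean(0),R
if __name__=="__main__":
    for ns in (("w1","w3","w4"),("w3","w4")):
        c,R=rect(measure(ns))
        print("centre",c.round(4),"R",R.round(4).tolist(),"slope",np.degrees(np.arccos(R[2,2])),"yaw",np.arctan2(R[1,0],R[0,0]))
E
python3 face.py; python3 - <<'E'
from h import *
c=dict(np.load("top0.npz"));print("lever box c",plane(np.array([430,236])*.64,.04,cam(c)))
from station import r
print(go(r.sense(),[.32,.016,.24],down(0)))
E
```

```text
[0.5349 0.167  0.0433] [[-0.4, 0.1], [0.2, 0.2], [0.2, -0.3]]
[0.6514 0.2059 0.0842] [[-0.2, 0.6], [0.1, 0.2], [0.1, -0.8]]
[0.62   0.3004 0.0842] [[0.0, 0.2], [0.1, 0.8], [-0.1, -1.0]]
[0.5032 0.2613 0.0441] [[0.6, -0.3], [-0.3, 0.2], [-0.4, 0.1]]
sides [np.float64(0.1294), np.float64(0.0996), np.float64(0.1296), np.float64(0.0995)] resid mm [[0.2, 0.3, -0.1], [-0.4, 0.1, 0.1], [-0.0, -0.2, -0.2], [0.3, -0.2, 0.3]]
centre [0.5773 0.2337 0.064 ] R [[0.9009, -0.3176, -0.2958], [0.3006, 0.9482, -0.1026], [0.313, 0.0035, 0.9497]] slope 18.243091705382522 yaw 0.3220797918051733
[0.5348 0.1673 0.0434] [[0.0, 0.2], [-0.0, -0.2]]
[0.651  0.206  0.0845] [[0.1, 0.5], [-0.0, -0.5]]
[0.6199 0.3004 0.0843] [[0.1, 0.9], [-0.1, -0.9]]
[0.5033 0.2609 0.044 ] [[0.0, 0.1], [-0.0, -0.1]]
sides [np.float64(0.1292), np.float64(0.0994), np.float64(0.1295), np.float64(0.0988)] resid mm [[0.2, 0.6, -0.1], [-0.7, 0.2, 0.1], [0.0, -0.2, -0.3], [0.5, -0.6, 0.3]]
centre [0.5773 0.2337 0.064 ] R [[0.9001, -0.3179, -0.2978], [0.3013, 0.9481, -0.1014], [0.3146, 0.0015, 0.9492]] slope 18.335890097594103 yaw 0.32299936151334674
lever box c [ 0.73377027 -0.02186     0.04      ]
([-180.8, 94.7, 20.5], [-0.0001, -0.0, 0.0008])
```

The plate is measured: 129 × 99.5 mm sides, slope 18.3°, yaw 0.322, centre z 64 mm, all within the given sizes. The lever tip is 45 mm to +y of its box, so the left stage is in circuit. Next is the probe.

>>> {"fn": "move_arm", "kwargs": {"series": [{"grip": 1, "xyz": [-150, 95, 0], "angular": [0, 0, 0]}, {"grip": 1, "xyz": [-150, 95, 0], "angular": [0, 0, 0]}, {"grip": 1, "xyz": [-150, 95, 0], "angular": [0, 0, 0]}, {"grip": 1, "xyz": [-150, 95, 0], "angular": [0, 0, 0]}, {"grip": 1, "xyz": [-150, 95, 0], "angular": [0, 0, 0]}, {"grip": 1, "xyz": [-150, 95, 0], "angular": [0, 0, 0]}, {"grip": 1, "xyz": [-150, 95, 0], "angular": [0, 0, 0]}]}}

```text
time_s: 4.85
tcp_pos: [0.3515, 0.0161, 0.2608]
ee_rot: [[1.0, 0.001, 0.001], [0.001, -1.0, 0.0], [0.001, -0.0, -1.0]]
wrist_force: [-0.0, -0.1, -0.2]
gripper_width: 0.999
gripper_force: 0.0
```

```bash
python3 snap.py w5; python3 -c "
import cv2;i=cv2.imread('pics/w5.png');cv2.imwrite('pics/w5c.png',cv2.resize(i[20:220,150:350],(600,600),interpolation=2))"
```

```text
4.85 [0.3515 0.0161 0.2608] [-0.23  0.92  0.06 -0.09 -0.19 -0.06] [-0.04302835 -0.09148755 -0.17271761]
```

View pics/w5c.png

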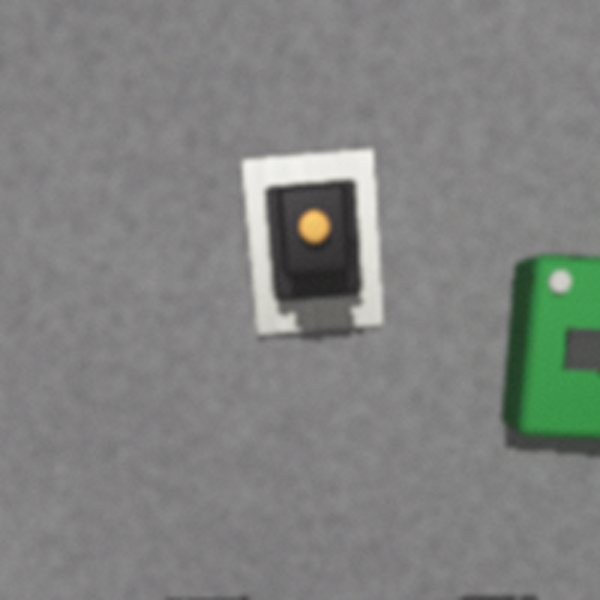

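The foot plate is white, with crop corners (242,159), (373,150), (383,325) and (258,336). The grip is upright in the middle, and the green decoy box is to the right.

```bash
python3 - <<'E'
import pickle
from h import *
s,c=pickle.load(open("w5.pkl","rb"));cm=cam(c,s)
q=np.array([(242,159),(373,150),(383,325),(258,336)])/3+[150,20]-.33
P=np.array([plane(u,.006,cm) for u in q]);print(P.round(4).tolist(),[np.linalg.norm(P[i]-P[i-1]).round(4) for i in range(4)])
ctr=P.mean(0);d=P[0]+P[1]-P[2]-P[3];yaw=np.arctan2(d[1],d[0])
d2=P[0]+P[3]-P[1]-P[2];print("ctr",ctr,"yaw",yaw,np.arctan2(-d2[0],d2[1]))
print("lamp",plane(np.array((314,226))/3+[150,20],.079,cm))
a={n:cam(dict(np.load(n+"0.npz"))) for n in("scene","top")}
print("green tip",tri([np.array((332,233))*.64,np.array((462,391))*.64],[a["scene"],a["top"]]))
E
```

```text
[[0.4775, 0.0452, 0.006], [0.481, -0.008, 0.006], [0.4119, -0.0136, 0.006], [0.4072, 0.0395, 0.006]] [np.float64(0.0706), np.float64(0.0533), np.float64(0.0694), np.float64(0.0533)]
ctr [0.44439444 0.01578224 0.006     ] yaw 0.08001771218218123 0.07713056302743324
lamp [0.4448251  0.01546991 0.079     ]
green tip (array([ 0.39914585, -0.11743841,  0.11501272]), [[-0.5, -0.0], [-0.6, -0.1]])
```

```bash
python3 - <<'E'
from h import *
from station import r
s=r.sense();print(go(s,[.4446,.0157,.06],down(.078)))
E
```

```text
([93.1, 0.5, 200.6], [0.0001, -0.0, -0.0767])
```

>>> {"fn": "move_arm", "kwargs": {"series": [{"grip": 1, "xyz": [40, 0.5, 25], "angular": [0, 0, -0.077]}, {"grip": 1, "xyz": [75, 0.5, 60], "angular": [0, 0, -0.077]}, {"grip": 1, "xyz": [93, 0.5, 100], "angular": [0, 0, -0.077]}, {"grip": 1, "xyz": [93, 0.5, 120], "angular": [0, 0, -0.077]}, {"grip": 1, "xyz": [93, 0.5, 140], "angular": [0, 0, -0.077]}, {"grip": 1, "xyz": [93, 0.5, 160], "angular": [0, 0, -0.077]}, {"grip": 1, "xyz": [93, 0.5, 180], "angular": [0, 0, -0.077]}, {"grip": 1, "xyz": [93, 0.5, 195], "angular": [0, 0, -0.077]}, {"grip": 1, "xyz": [93, 0.5, 200], "angular": [0, 0, -0.077]}, {"grip": 1, "xyz": [93, 0.5, 200], "angular": [0, 0, -0.077]}]}}

```text
time_s: 5.9
tcp_pos: [0.4437, 0.0149, 0.0595]
ee_rot: [[0.997, 0.078, -0.002], [0.078, -0.997, -0.001], [-0.002, 0.001, -1.0]]
wrist_force: [0.8, -0.2, 1.4]
gripper_width: 0.997
gripper_force: 0.0
```

>>> {"fn": "move_arm", "kwargs": {"series": [{"grip": 1, "xyz": [0, 0, 0], "angular": [0, 0, 0]}, {"grip": 0.1, "xyz": [0, 0, 0], "angular": [0, 0, 0]}, {"grip": 0, "xyz": [0, 0, 0], "angular": [0, 0, 0]}, {"grip": 0, "xyz": [0, 0, 0], "angular": [0, 0, 0]}, {"grip": 0, "xyz": [0, 0, 0], "angular": [0, 0, 0]}, {"grip": 0, "xyz": [0, 0, 0], "angular": [0, 0, 0]}, {"grip": 0, "xyz": [0, 0, 0], "angular": [0, 0, 0]}, {"grip": 0, "xyz": [0, 0, 0], "angular": [0, 0, 0]}, {"grip": 0, "xyz": [0, 0, 0], "angular": [0, 0, 0]}, {"grip": 0, "xyz": [0, 0, 0], "angular": [0, 0, 0]}]}}

```text
time_s: 6.9
tcp_pos: [0.4435, 0.0147, 0.0605]
ee_rot: [[0.997, 0.077, 0.0], [0.077, -0.997, 0.0], [0.0, -0.0, -1.0]]
wrist_force: [-0.2, -0.3, 0.6]
gripper_width: 0.276
gripper_force: 30.0
```

>>> {"fn": "move_arm", "kwargs": {"series": [{"grip": 0, "xyz": [0, 0, -20], "angular": [0, 0, 0]}, {"grip": 0, "xyz": [0, 0, -45], "angular": [0, 0, 0]}, {"grip": 0, "xyz": [0, 0, -75], "angular": [0, 0, 0]}, {"grip": 0, "xyz": [0, 0, -105], "angular": [0, 0, 0]}, {"grip": 0, "xyz": [0, 0, -120], "angular": [0, 0, 0]}, {"grip": 0, "xyz": [0, 0, -120], "angular": [0, 0, 0]}, {"grip": 0, "xyz": [0, 0, -120], "angular": [0, 0, 0]}, {"grip": 0, "xyz": [0, 0, -120], "angular": [0, 0, 0]}]}}

```text
time_s: 7.7
tcp_pos: [0.4423, 0.0144, 0.179]
ee_rot: [[0.997, 0.077, -0.003], [0.077, -0.997, -0.001], [-0.003, 0.001, -1.0]]
wrist_force: [-0.6, -0.1, -2.2]
gripper_width: 0.27
gripper_force: 30.0
```

```bash
cat > tgt.py <<'E'
from h import *
C=np.array([.5773,.2337,.064])
RF=Rot.from_euler("ZY",[.3225,-np.radians(18.29)]).as_matrix()
RT=RF@np.diag([1,-1,-1.])
def pose(h,off=(0.001,0,0)):
    """TCP pose for face-to-TCP height h (m); off = foot centre in tool axes from TCP"""
    return C+RF[:,2]*h-RT@np.array(off),RT
E
python3 - <<'E'
from tgt import *
from station import r
print(RF.round(3));s=r.sense();print(s["wrist_force"],s["moment"],s["time_s"],s["gripper_force"]);print(go(s,*pose(.101)))
E
```

```text
[[ 0.901 -0.317 -0.298]
 [ 0.301  0.948 -0.099]
 [ 0.314  0.     0.949]]
[-0.63492969 -0.09267171 -2.23264086] [-0.00658725  0.03158079  0.00436844] 7.7 29.999733665026724
([119.8, -200.4, 18.9], [0.0394, 0.3211, -0.2437])
```

>>> {"fn": "move_arm", "kwargs": {"series": [{"grip": 0, "xyz": [25, -40, -15], "angular": [0.008, 0.064, -0.049]}, {"grip": 0, "xyz": [49, -82, -15], "angular": [0.016, 0.128, -0.097]}, {"grip": 0, "xyz": [73, -122, -10], "angular": [0.024, 0.193, -0.146]}, {"grip": 0, "xyz": [97, -162, 0], "angular": [0.032, 0.257, -0.195]}, {"grip": 0, "xyz": [120, -200, 10], "angular": [0.039, 0.321, -0.244]}, {"grip": 0, "xyz": [120, -200, 19], "angular": [0.039, 0.321, -0.244]}, {"grip": 0, "xyz": [120, -200, 19], "angular": [0.039, 0.321, -0.244]}, {"grip": 0, "xyz": [120, -200, 19], "angular": [0.039, 0.321, -0.244]}, {"grip": 0, "xyz": [120, -200, 19], "angular": [0.039, 0.321, -0.244]}, {"grip": 0, "xyz": [120, -200, 19], "angular": [0.039, 0.321, -0.244]}]}}

```text
time_s: 8.7
tcp_pos: [0.548, 0.2228, 0.1623]
ee_rot: [[0.899, 0.317, 0.302], [0.3, -0.949, 0.1], [0.318, 0.0, -0.948]]
wrist_force: [0.2, -0.3, -2.9]
gripper_width: 0.276
gripper_force: 30.0
```

```bash
python3 - <<'E'
from tgt import *
from station import r
for i in range(3):
    s=r.sense();print(s["wrist_force"],s["time_s"],go(s,*pose(.101)),go(s,*pose(.056))[0])
    c=r.capture("scene")
K,R,t=cam(c);u=K@(R@C+t);u=(u[:2]/u[2]).astype(int)
g=c["img"][u[1]-60:u[1]+50,u[0]-60:u[0]+60,::-1];g=cv2.resize(g,None,fx=4,fy=4,interpolation=2)
s=r.sense();w=r.capture("wrist")["img"][:,:,::-1]
cv2.imwrite("pics/hov.png",cv2.hconcat([g[:384],cv2.resize(w,(320,384))]))
E
```

```text
[ 0.21928837 -0.27700809 -2.87955719] 8.7 ([-2.2, -1.0, 2.1], [0.0003, -0.0044, -0.0003]) [-2.4, -1.0, 47.1]
[ 0.29321969 -0.32835054 -2.29073514] 8.75 ([-2.2, -1.0, 2.1], [0.0003, -0.0045, -0.0003]) [-2.4, -1.0, 47.1]
[ 0.34447173 -0.09171808 -3.30376197] 8.8 ([-2.2, -0.9, 2.1], [0.0002, -0.0045, -0.0001]) [-2.4, -0.9, 47.1]
```

View pics/hov.png

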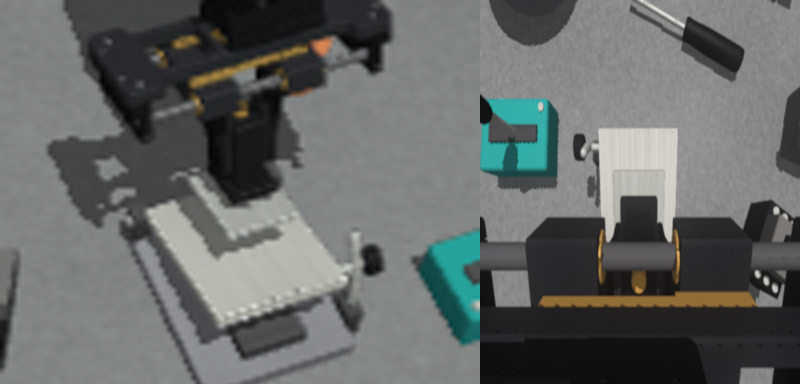

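The foot hovers over the plate with parallel edges, and it's centred across: in the wrist view the foot spans columns 613–665 and the plate 599–678. I'll press down slowly.

>>> {"fn": "move_arm", "kwargs": {"series": [{"grip": 0, "xyz": [-1, -1, 15], "angular": [0, -0.004, 0]}, {"grip": 0, "xyz": [-2, -1, 28], "angular": [0, -0.004, 0]}, {"grip": 0, "xyz": [-2.3, -1, 36], "angular": [0, -0.004, 0]}, {"grip": 0, "xyz": [-2.3, -1, 40], "angular": [0, -0.004, 0]}, {"grip": 0, "xyz": [-2.3, -1, 42], "angular": [0, -0.004, 0]}, {"grip": 0, "xyz": [-2.3, -1, 43.5], "angular": [0, -0.004, 0]}, {"grip": 0, "xyz": [-2.3, -1, 45], "angular": [0, -0.004, 0]}, {"grip": 0, "xyz": [-2.3, -1, 45], "angular": [0, -0.004, 0]}, {"grip": 0, "xyz": [-2.3, -1, 45], "angular": [0, -0.004, 0]}]}}

```text
time_s: 9.8
tcp_pos: [0.5588, 0.228, 0.1186]
ee_rot: [[0.9, 0.317, 0.298], [0.302, -0.948, 0.099], [0.314, 0.001, -0.95]]
wrist_force: [-2.5, -1.7, 1.2]
gripper_width: 0.271
gripper_force: 30.0
```

```bash
cat > chk.py <<'E'
from tgt import *
from station import r
F=[];M=[]
for i in range(6):
    s=r.sense();F.append(RT.T@s["wrist_force"]);M.append(RT.T@s["moment"]);r.capture("top")
print(s["time_s"],"F tool",np.mean(F,0).round(2),"M tool",np.mean(M,0).round(3),go(s,*pose(.056)),s["gripper_force"])
E
python3 chk.py
```

```text
10.05 F tool [-2.03  0.63 -2.38] M tool [-0.349 -1.332 -0.028] ([0.3, 0.5, 1.7], [0.0005, 0.0005, 0.0008]) 29.999855649657547
```

>>> {"fn": "move_arm", "kwargs": {"series": [{"grip": 0, "xyz": [0, 0, -5], "angular": [0, 0, 0]}, {"grip": 0, "xyz": [0, 0, -10], "angular": [0, 0, 0]}, {"grip": 0, "xyz": [0, 0, -10], "angular": [0, 0, 0]}, {"grip": 0, "xyz": [0, 0, -10], "angular": [0, 0, 0]}, {"grip": 0, "xyz": [0, 0, -10], "angular": [0, 0, 0]}]}}

```text
time_s: 10.6
tcp_pos: [0.5558, 0.2272, 0.1274]
ee_rot: [[0.9, 0.318, 0.297], [0.302, -0.948, 0.099], [0.313, 0.001, -0.95]]
wrist_force: [-0.1, 1.0, -2.3]
gripper_width: 0.277
gripper_force: 30.0
```

```bash
python3 chk.py
```

```text
10.85 F tool [-1.04 -0.47  1.88] M tool [-0.066 -0.857 -0.032] ([0.4, 0.5, 11.3], [0.0005, 0.001, 0.001]) 29.99974159989506
```

>>> {"fn": "move_arm", "kwargs": {"series": [{"grip": 0, "xyz": [0, 0, 5], "angular": [0, 0, 0]}, {"grip": 0, "xyz": [0, 0, 8], "angular": [0, 0, 0]}, {"grip": 0, "xyz": [0, 0, 10], "angular": [0, 0, 0]}, {"grip": 0, "xyz": [0, 0, 11], "angular": [0, 0, 0]}, {"grip": 0, "xyz": [0, 0, 11], "angular": [0, 0, 0]}, {"grip": 0, "xyz": [0, 0, 11], "angular": [0, 0, 0]}, {"grip": 0, "xyz": [0, 0, 11], "angular": [0, 0, 0]}]}}

```text
time_s: 11.6
tcp_pos: [0.5591, 0.2283, 0.1175]
ee_rot: [[0.9, 0.318, 0.298], [0.302, -0.948, 0.099], [0.314, 0.001, -0.95]]
wrist_force: [-3.9, 0.5, 3.1]
gripper_width: 0.276
gripper_force: 30.0
```

```bash
python3 chk.py; python3 snap.py w6; python3 - <<'E'
import cv2
i=cv2.imread('pics/w6.png');cv2.imwrite('pics/w6c.png',cv2.resize(i[60:240,170:390],None,fx=3,fy=3,interpolation=2))
E
```

```text
11.85 F tool [-2.03 -1.02 -4.09] M tool [ 0.258 -1.181 -0.03 ] ([0.2, 0.6, 0.6], [0.0003, 0.0003, 0.0009]) 29.999695736914873
11.9 [0.5592 0.2283 0.1173] [0.02 0.01 0.07 0.03 0.04 0.03] [-2.80812448  0.08299816  3.53623756]
```

View pics/w6c.png

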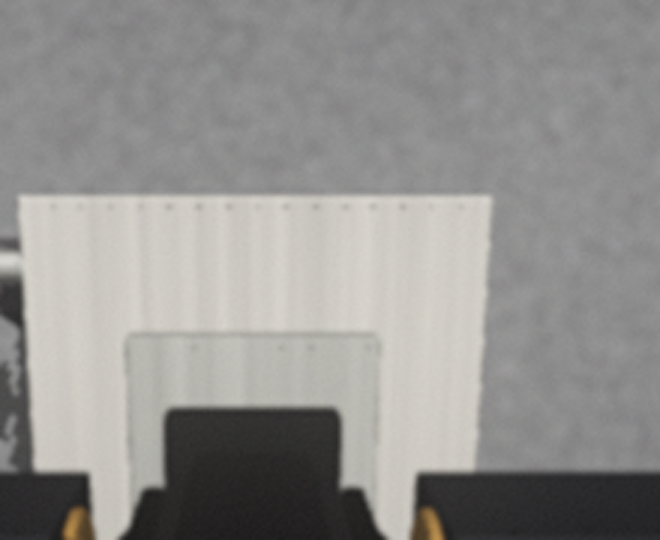

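The foot sits flush and square. In the crop its back edge is at row 334 and the plate's at row 196, a gap of about 29 mm where 30 mm is expected. It's within about 1 mm of centre across (253 vs 256). The force rose by about 6 N, so the spring is about half in. I'm handing it in.

```bash
python3 -c "
from station import r
print(r.finish_job())"
```

```text
the job is handed in; nothing more can be done
None
```

I handed the job in at about 12 s with the probe still gripped at 30 N and pressed on the left stage's plate. By my measurements it is within about 1 mm of centre, flush and square, with the spring about half-way in (about 6 N); the verdict wasn't reported back.

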